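# Click the hex drivers back onto the spring-clip rails in size order

## Task

Put the two loose hex drivers back on the tool board, so that all four drivers sit in order of blade length from one end of the board to the other, every blade pointing the same way. Lay each one across its pair of spring clips and press it down until it snaps fully home in both; leave the two drivers that are already on the board in their places, and do not disturb the club head, the tape or the bottle.

Things in the scene. Friction and masses are not known exactly. Their poses are not given: they have to be found in the camera images.
- rack: Wooden tool board fixed flat on the bench, 92 (x) by 325 (y) by 18 mm. Origin: centre of its underside; x across it, away from the robot; y along it, to the left; z up. Two aluminium rails run along it at x = -35 and +35 mm, tops 20 mm above the bench, each with 4 equal steel spring clips, at y = -112.5, -37.5, +37.5, +112.5 mm. A driver lies along x across a pair of clips, free over 56 mm between them.
- clip_1 (a point): Station 1 of 4 (board y = -112.5 mm): midway between its two clips, 30 mm above the bench, where a handle's centre is when home. Axes as the board's. Taken at the start.
- clip_2 (a point): Station 2 of 4 (board y = -37.5 mm): midway between its two clips, 30 mm above the bench, where a handle's centre is when home. Axes as the board's. Empty at the start. Each clip is two sprung leaves, 14 mm wide along x, leaning in to a 15 mm neck 38 mm above the bench and flaring to a 27 mm mouth 46 mm above it, 32 mm wide outside.
- clip_3 (a point): Station 3 of 4 (board y = +37.5 mm): midway between its two clips, 30 mm above the bench, where a handle's centre is when home. Axes as the board's. Empty at the start. A driver laid in the two mouths rests with its axis 44 to 45 mm above the bench; pressed 14.5 mm straight down it snaps home, lying on the rails (axis 30 mm, top 40 mm). At mid-handle this takes 10 to 16 N; one end may snap in first.
- clip_4 (a point): Station 4 of 4 (board y = +112.5 mm): midway between its two clips, 30 mm above the bench, where a handle's centre is when home. Axes as the board's. Taken at the start.
- driver_1_mid (a point): Handle centre, on the axis, of the shortest and thinnest of 4 hex drivers; clipped in one end station (which end varies). Black handle 118 mm long: round barrel 100 mm long, 20 mm thick, and a 9 mm long hex collar, 24 mm across flats, at each end. Steel hex blade 26 mm long, 5 mm thick; 110 g or so. x runs from handle to blade.
- driver_1_tip (a point): End of that driver's blade, on the axis, 85 mm along x from the handle's centre. Axes as driver_1_mid.
- driver_2_mid (a point): Handle centre, on the axis, of the second shortest of 4 hex drivers; loose on the bench, axis 12 mm up. Black handle 118 mm long: round barrel 100 mm long, 20 mm thick, and a 9 mm long hex collar, 24 mm across flats, at each end. Steel hex blade 44 mm long, 6.5 mm thick; 120 g or so. x runs from handle to blade.
- driver_2_tip (a point): End of that driver's blade, on the axis, 103 mm along x from the handle's centre. Axes as driver_2_mid.
- driver_3_mid (a point): Handle centre, on the axis, of the second longest of 4 hex drivers; loose on the bench, axis 12 mm up. Black handle 118 mm long: round barrel 100 mm long, 20 mm thick, and a 9 mm long hex collar, 24 mm across flats, at each end. Steel hex blade 62 mm long, 8 mm thick; 130 g or so. x runs from handle to blade.
- driver_3_tip (a point): End of that driver's blade, on the axis, 121 mm along x from the handle's centre. Axes as driver_3_mid.
- driver_4_mid (a point): Handle centre, on the axis, of the longest and thickest of 4 hex drivers; clipped in one end station (which end varies). Black handle 118 mm long: round barrel 100 mm long, 20 mm thick, and a 9 mm long hex collar, 24 mm across flats, at each end. Steel hex blade 80 mm long, 10 mm thick; 140 g or so. x runs from handle to blade.
- driver_4_tip (a point): End of that driver's blade, on the axis, 139 mm along x from the handle's centre. Axes as driver_4_mid.
- wood_head: Loose grey club head with a steel face and a short upright hosel, about 98 mm across, 62 mm high at the hosel, standing on the bench. Origin at the centre of its underside. A bystander.
- tape_roll: Loose paper tape roll lying flat, 104 mm in diameter, 25 mm high. Origin at the centre of its underside. A bystander.
- solvent: White bottle, 68 mm in diameter, 170 mm high, standing. Origin at the centre of its underside. A bystander.
Not all that is in view belongs to the job. Leave any blue or white look-alike of the part that bears driver_3_mid alone.

How it is judged (in metres and radians):
At the end, for the whole second after the job is handed in: All four drivers home in their clips: axis 30 +-3 mm up, handle centre within 9 mm of the board's centre line and 6 mm of its station, square within 4 degrees, blades to the board's +x; stations in turn hold drivers 1, 2, 3, 4 or 4, 3, 2, 1. Nothing else disturbed (z of driver_1_mid in the frame of rack between 0.027 and 0.033 m and x of driver_1_mid in the frame of rack between -0.009 and 0.009 m and angle between the x axis of each of driver_1_mid, driver_2_mid, driver_3_mid, driver_4_mid and the x axis of rack, either way round below 0.07 rad and x of each of driver_1_tip, driver_2_tip, driver_3_tip, driver_4_tip in the frame of rack above 0.04 m and z of driver_2_mid in the frame of rack between 0.027 and 0.033 m and x of driver_2_mid in the frame of rack between -0.009 and 0.009 m and z of driver_3_mid in the frame of rack between 0.027 and 0.033 m and x of driver_3_mid in the frame of rack between -0.009 and 0.009 m and z of driver_4_mid in the frame of rack between 0.027 and 0.033 m and x of driver_4_mid in the frame of rack between -0.009 and 0.009 m and ((y of driver_1_mid in the frame of rack between -0.1185 and -0.1065 m and y of driver_2_mid in the frame of rack between -0.0435 and -0.0315 m and y of driver_3_mid in the frame of rack between 0.0315 and 0.0435 m and y of driver_4_mid in the frame of rack between 0.1065 and 0.1185 m) or (y of driver_1_mid in the frame of rack between 0.1065 and 0.1185 m and y of driver_2_mid in the frame of rack between 0.0315 and 0.0435 m and y of driver_3_mid in the frame of rack between -0.0435 and -0.0315 m and y of driver_4_mid in the frame of rack between -0.1185 and -0.1065 m))); the robot touches nothing.
It fails at once if the club head is moved more than 30 mm (distance of wood_head from where it was at the start of the episode above 0.03 m).
It fails at once if the tape roll is moved more than 30 mm (distance of tape_roll from where it was at the start of the episode above 0.03 m).
It fails at once if the bottle is moved more than 30 mm (distance of solvent from where it was at the start of the episode above 0.03 m).
It fails at once if a driver that was already on the board is taken out of its place (distance of driver_1_mid from where it was at the start of the episode above 0.02 m).
It fails at once if a driver that was already on the board is taken out of its place (distance of driver_4_mid from where it was at the start of the episode above 0.02 m).
It also fails if it takes over 58 s, if anything falls off the work surface, if the arm or the gripper's body presses on something with over 40 N, if the wrist force passes 120 N, or if a joint passes its speed limit or range.

## Robot

A 7-joint arm with a two-finger parallel gripper is mounted at the origin on the work surface. World frame = base frame: x ahead of the robot, y to its left, z up, the work surface at z = 0. Lengths are in m, angles in degrees, forces in N, time in s.
With the tool pointing down it reaches from about 0.4 to 0.85 m from the base axis. Payload 10.4 kg.
Tool frame: the origin (TCP) lies at the very end of the fingers, on their centre line; the grasp point (between the pads) lies env.grasp_offset behind it (env.grasp_offset is the distance from the TCP to the grasp point, in m); z points along the fingers, y is the line along which they close (so a half turn about z gives the same grasp; the last joint's range is limited). The gripper opens to 87 mm and grips with 3 to 60 N. Pads are 19 mm wide; open, the fingers measure 117 mm over their backs; the gripper's body (75 mm by 190 mm) begins 51 mm behind the grasp point.
Start: joints at [-76.18, 19.034, -3.707, 83.658, 1.238, 77.344, -5.071], TCP at [0.163, 0.603, 0.223] pointing down, gripper open.
Joint ranges: [-148.97, 148.97], [-28.65, 121.19], [-84.17, 76.75], [9.2, 138.47], [-72.65, 252.65], [3.7, 117.97], [-149.18, 149.18]. Speed limits (degrees/s): [127.2, 127.2, 159.86, 159.86, 180, 180, 180].

## Interface

Orientations are given as [roll, pitch, yaw] about the fixed x, y, z axes, in that order (R = Rz(yaw) Ry(pitch) Rx(roll)).
In Python, from plant import env gives the robot as it stands.
- The arm moves only by the tool jog_arm, never from a script. Its argument "moves" is a list of rows, each a list of 3 entries, a list of its own where there are three numbers: the closure in counts, from 0 (fully open) to 255 (shut), then the shift along the tool's x, y, z in mm, then the turn, a rotation vector about the tool's x, y, z in degrees. A call has 1 to 8 rows; each row is the pose to reach, as a shift and turn from the pose commanded when the call began, along the tool's axes at that moment; what a row does not reach only later rows make up. A row lasts 1/8 s, in which the tool goes at most 62.5 mm and 10.7 degrees, less where a joint would pass 70% of its speed; a pose out of reach is approached as far as the arm can. A call with a gripper value outside its range is refused whole. The fingers move at their own pace and stop on an object; "grip_force" is the grip in N (left out, the last holds). Time passes only in rows, so rows that repeat a pose let the fingers close. It gives the time, the measured TCP pose, the force, the opening and the grip force at its end, in the units of the state.
- env.get_state(): the state, without advancing time (a new reading comes with each control period).
- env.snapshot(name): name is "scene" or "top" or "wrist"; returns the picture (384x512x3 uint8, blue, green, red); there is no depth.
- env.calibration(name): a dict with "fx", "fy", "cx", "cy" (pixels), "rvec" (rotation vector, rad) and "tvec" (3), from world to camera coordinates, as OpenCV has them; the wrist camera has in their place "hand_eye" (4x4, takes a point from camera to tool coordinates, whose origin is the TCP and whose axes are the flange's). Camera axes: x right, y down, z forward; pixel columns grow to the right and rows downward; lengths in m; the calibration is good to about 2 mm. A picture is of the moment at which its call begins: read the wrist's pose just before it. calibration takes no time and is no camera call.
- env.close_job(): hands the job in; it is judged then, once.
The state is a dict: "clock": time; "qpos": joint angles; "joint_vel": joint speeds; "joint_torque": joint torques, N m; "eef_pos": TCP position; "tool_rot": TCP orientation; "force": force on the tool from outside, world axes, zero at the start; "moment": the same for the moment, N m; "gripper_width": finger opening in m; "grasp_force": force on a finger pad.
Only numpy, scipy, OpenCV 4.12 (cv2) and the standard library are available. Lean on these libraries where they do the work, as an engineer would, in place of code of your own. Each camera call takes 0.05 s, during which the arm holds its last target. There are 200 camera calls.

## Working session

There is one attempt and no reset: what is moved stays moved. The work goes in short steps, Python scripts to look and compute and a tool call to move; the robot and the scene stay as the last step left them, time stands still between calls to the robot, and variables do not carry over. Pictures are saved under pics/ and viewed, at most 10 in all, crops included, and the job is handed in when it is done.

Besides the shell and the picture viewer there is one more tool, called after "Request:" as name([rows], argument=value, ...), one row to a line, values as JSON. jog_arm: Moves the arm, as the interface text tells. Its arguments: {"type":"object","properties":{"moves":{"type":"array"},"grip_force":{"type":"number"}},"required":["moves"]}

```bash
mkdir -p pics; ls
python3 - <<'E'
from plant import env
import cv2
for n in("scene","top"):
    cv2.imwrite(f"pics/{n}0.png",env.snapshot(n)); print(n,env.calibration(n))
print(env.get_state(),env.grasp_offset)
print(env.calibration("wrist"))
E
```

```text
pics
scene {'fx': 489.0822500369526, 'fy': 489.0822500369526, 'cx': 256.38197822667615, 'cy': 185.72061773972945, 'rvec': array([ 1.13376604,  2.5395585 , -0.80364686]), 'tvec': array([ 0.31885553, -0.2701902 ,  1.79123389])}
top {'fx': 383.4776290158599, 'fy': 383.4776290158599, 'cx': 253.49466036248543, 'cy': 188.4486957676024, 'rvec': array([ 2.17052909, -2.1388689 ,  0.15687464]), 'tvec': array([-0.00578735,  0.50616634,  1.10365134])}
{'clock': 0.1, 'qpos': array([-76.18164199,  19.07043836,  -3.70540992,  83.70125291,
         1.23804605,  77.34302416,  -5.07031309]), 'joint_vel': array([ 0.10491622, -0.14217659, -0.0370865 , -0.20052936, -0.06395077,
        0.0434683 , -0.03406601]), 'joint_torque': array([ 1.56940790e-03, -6.24551511e+01,  2.47120508e-02, -3.90719891e+01,
       -6.13809773e-02,  3.66334710e-02,  4.35705522e-05]), 'eef_pos': array([0.16288684, 0.60304169, 0.22181021]), 'tool_rot': array([-1.79925255e+02,  4.30761005e-03,  1.64886793e+02]), 'force': array([ 0.31482861,  0.70858191, -0.44184142]), 'moment': array([-0.03877269,  0.03315652,  0.0304378 ]), 'grasp_force': 0.0, 'gripper_width': 0.08684684615846688} 0.0187
{'fx': 275.0093180456583, 'fy': 275.0093180456583, 'cx': 256.6389408171078, 'cy': 190.51997038221026, 'hand_eye': array([[ 4.82376539e-04, -9.52021526e-01, -3.06030687e-01,
         8.41047961e-02],
       [ 9.99999869e-01,  5.11809761e-04, -1.59377297e-05,
        -2.39762774e-04],
       [ 1.71802554e-04, -3.06030639e-01,  9.52021648e-01,
        -1.61440052e-01],
       [ 0.00000000e+00,  0.00000000e+00,  0.00000000e+00,
         1.00000000e+00]])}
```

View pics/top0.png

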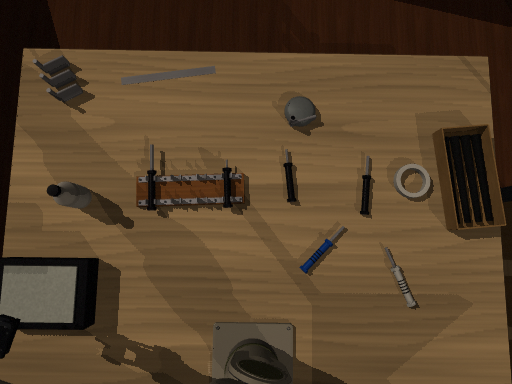

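View pics/scene0.png

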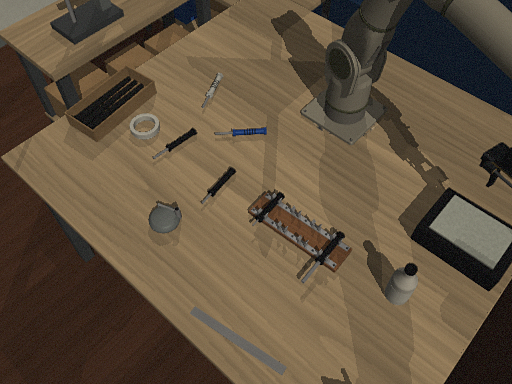

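The top view shows the board at about (190,190). Driver 4 (long blade) is at (152,185) on its left (+y) end and driver 1 at (228,188). The loose black candidates are at (290,180) and (365,188). The blue (320,252) and white (402,285) ones are look-alikes to leave alone. Next I'll measure and confirm in a crop.

```bash
cat > h.py <<'E'
import numpy as np, cv2
from plant import env
from scipy.spatial.transform import Rotation as R
def K(c): return np.array([[c['fx'],0,c['cx']],[0,c['fy'],c['cy']],[0,0,1]])
def cast(name,px,z,st=None):
    c=env.calibration(name); d=np.linalg.inv(K(c))@np.r_[px,1]
    if name=="wrist":
        T=np.eye(4);T[:3,:3]=R.from_euler('xyz',st['tool_rot'],degrees=True).as_matrix();T[:3,3]=st['eef_pos']
        M=T@c['hand_eye'];o=M[:3,3];d=M[:3,:3]@d
    else:
        r=cv2.Rodrigues(c['rvec'])[0];o=-r.T@c['tvec'];d=r.T@d
    return o+d*(z-o[2])/d[2]
def dark(im,thr,roi):
    u0,v0,u1,v1=roi
    m=np.zeros(im.shape[:2],np.uint8);m[v0:v1,u0:u1]=(im[v0:v1,u0:u1].max(2)<thr)
    n,l,s,_=cv2.connectedComponentsWithStats(m)
    i=1+np.argmax(s[1:,4]); p=np.argwhere(l==i)[:,::-1].astype(np.float32)
    return p
E
python3 - <<'E'
from h import *
im=cv2.imread('pics/top0.png')
for nm,roi,z in(("A",(275,145,305,210),.012),("B",(350,150,380,220),.012),("d4",(140,140,160,215),.03),("d1",(218,155,236,212),.03)):
    p=dark(im,45,roi); (c,s,a)=cv2.minAreaRect(p)
    w=np.array([cast("top",q,z)[:2] for q in p]);m=w.mean(0);u,S,vt=np.linalg.svd(w-m)
    t=(w-m)@vt[0]; print(nm,len(p),c,s,"mean",m,"mid",m+vt[0]*(t.max()+t.min())/2,"len",np.ptp(t),"dir",np.degrees(np.arctan2(vt[0][1],vt[0][0])))
c=im[140:225,130:390]
cv2.imwrite('pics/crop.png',cv2.resize(c,None,fx=3,fy=3,interpolation=cv2.INTER_CUBIC))
E
```

```text
A 279 (289.88330078125, 181.63858032226562) (39.4553337097168, 9.052520751953125) mean [ 0.53020845 -0.10780298] mid [ 0.53215738 -0.10759388] len 0.1211912666992638 dir -173.8761266759359
B 293 (365.0301208496094, 194.47312927246094) (8.158120155334473, 39.33583068847656) mean [ 0.49604281 -0.33759931] mid [ 0.49648916 -0.33763649] len 0.12102179796952181 dir 175.2379439649602
d4 385 (152.38461303710938, 189.57691955566406) (17.84657096862793, 40.20380783081055) mean [0.49609439 0.30385763] mid [0.50088739 0.30399546] len 0.12014971930945155 dir -178.35283785209126
d1 398 (228.5, 187.0) (40.0, 13.0) mean [0.50633944 0.07673558] mid [0.51050007 0.07707765] len 0.12097683713998336 dir -175.29994986967978
```

View pics/crop.png

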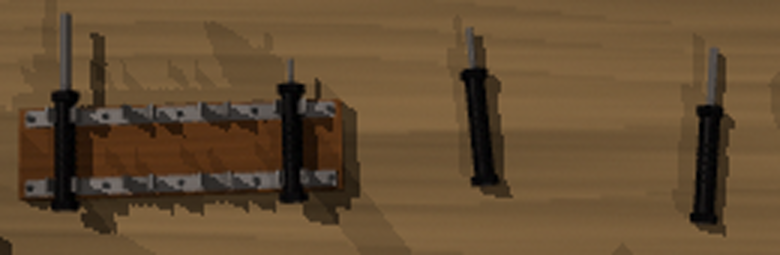

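Confirmed in the crop: the candidate at (290,180) has a blade of about 14 px (43 mm), so it is driver 2. The one at (365,188) has a blade of about 19 px (58 mm), so it is driver 3. Blades point to +x. Driver 4 is at station 4 and driver 1 at station 1, so driver 2 goes to station 2 and driver 3 to station 3.

```bash
cat >> h.py <<'E'
def goto(x,y,z,yaw):
    s=env.get_state();r=R.from_euler('xyz',s['tool_rot'],degrees=True);t=R.from_euler('xyz',[180,0,yaw],degrees=True)
    print("shift",np.round(r.inv().apply(np.array([x,y,z])-s['eef_pos'])*1000,1),"turn",np.round((r.inv()*t).as_rotvec(degrees=True),1))
E
python3 -c "
from h import *
goto(.40,.2,.2,180); goto(.532,-.108,.15,186.1)"
```

```text
shift [-334.  -327.3   22.3] turn [ -0.1  -0.  -15.1]
shift [-541.7 -590.1   72.6] turn [ -0.1  -0.  -21.2]
```

Request:
jog_arm([
  [0, [-334, -327, 22], [0, 0, -15]],
  [0, [-334, -327, 22], [0, 0, -15]],
  [0, [-334, -327, 22], [0, 0, -15]],
  [0, [-334, -327, 22], [0, 0, -15]],
  [0, [-334, -327, 22], [0, 0, -15]],
  [0, [-334, -327, 22], [0, 0, -15]],
  [0, [-334, -327, 22], [0, 0, -15]],
  [0, [-334, -327, 22], [0, 0, -15]],
], grip_force=50)

```text
clock: 1.1
eef_pos: [0.4013, 0.1973, 0.2003]
tool_rot: [-180.0, -0.0, 179.7]
force: [0.4, 0.6, -0.2]
gripper_width: 0.0871
grasp_force: 0.0
```

```bash
python3 -c "
from h import *
import json
s=env.get_state();cv2.imwrite('pics/w1.png',env.snapshot('wrist'))
json.dump({k:list(map(float,s[k])) for k in('eef_pos','tool_rot')},open('w1.json','w'))
goto(.532,-.108,.15,186.1)"
```

```text
shift [-131.9 -301.7   50.6] turn [-0.1  0.  -6.6]
```

View pics/w1.png

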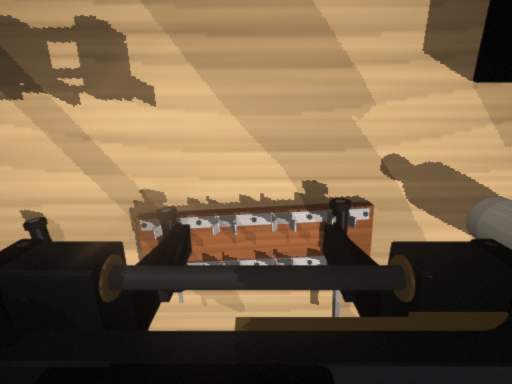

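The wrist view shows the board's near edge from (138,213) to (373,203), with the driver butts at (168,212) and (340,203). The fingers hide the rest.

```bash
python3 -c "
from h import *
import json
s=json.load(open('w1.json'))
for p in((138,214),(373,203),(372,238)):print(p,cast('wrist',p,.018,s))
im=cv2.imread('pics/top0.png');h=cv2.cvtColor(im,cv2.COLOR_BGR2HSV)
b=cv2.inRange(h,(3,130,50),(14,255,255));b[:160]=0;b[215:]=0;b[:,:130]=0;b[:,255:]=0
b=cv2.morphologyEx(b,cv2.MORPH_CLOSE,np.ones((15,15)));b=cv2.morphologyEx(b,cv2.MORPH_OPEN,np.ones((5,5)))
r=cv2.minAreaRect(np.argwhere(b)[:,::-1].astype(np.float32));print(r);q=np.array([cast('top',p,.018) for p in cv2.boxPoints(r)]);print(q,q.mean(0))
goto(.532,-.108,.15,186.1)"
```

```text
(138, 214) [0.45998277 0.03636776 0.018     ]
(373, 203) [0.44579208 0.35163881 0.018     ]
(372, 238) [0.49766102 0.35667677 0.018     ]
((189.56744384765625, 189.33172607421875), (30.443750381469727, 107.56475067138672), 88.63607025146484)
[[0.54275804 0.35822529 0.018     ]
 [0.55571526 0.03404996 0.018     ]
 [0.46322551 0.03023712 0.018     ]
 [0.45074633 0.35093127 0.018     ]] [0.50311128 0.19336091 0.018     ]
shift [-131.9 -301.7   50.6] turn [-0.1  0.  -6.6]
```

Request:
jog_arm([
  [0, [-132, -302, 40], [0, 0, -6.6]],
  [0, [-132, -302, 40], [0, 0, -6.6]],
  [0, [-132, -302, 40], [0, 0, -6.6]],
  [0, [-132, -302, 40], [0, 0, -6.6]],
  [0, [-132, -302, 40], [0, 0, -6.6]],
  [0, [-132, -302, 40], [0, 0, -6.6]],
  [0, [-132, -302, 40], [0, 0, -6.6]],
])

```text
clock: 2.02
eef_pos: [0.5313, -0.1029, 0.1599]
tool_rot: [-180.0, -0.1, -173.7]
force: [-0.9, 0.6, 0.4]
gripper_width: 0.0873
grasp_force: 0.0
```

Request:
jog_arm([
  [0, [0, 0, 60], [0, 0, 0]],
  [0, [0, 0, 115], [0, 0, 0]],
  [0, [0, 0, 145], [0, 0, 0]],
  [0, [0, 0, 156], [0, 0, 0]],
  [0, [0, 0, 156], [0, 0, 0]],
  [0, [0, 0, 156], [0, 0, 0]],
])

```text
clock: 2.78
eef_pos: [0.5326, -0.1013, 0.006]
tool_rot: [180.0, 0.1, -173.5]
force: [0.4, 0.3, -0.5]
gripper_width: 0.087
grasp_force: 0.0
```

Request:
jog_arm([
  [255, [0, 0, 0], [0, 0, 0]],
  [255, [0, 0, 0], [0, 0, 0]],
  [255, [0, 0, 0], [0, 0, 0]],
  [255, [0, 0, 0], [0, 0, 0]],
  [255, [0, 0, 0], [0, 0, 0]],
  [255, [0, 0, 0], [0, 0, 0]],
])

```text
clock: 3.52
eef_pos: [0.5315, -0.1016, 0.0045]
tool_rot: [180.0, -0.0, -173.5]
force: [0.2, -0.0, -0.8]
gripper_width: 0.035
grasp_force: 0.0
```

Request:
jog_arm([
  [255, [0, 0, 0], [0, 0, 0]],
  [255, [0, 0, 0], [0, 0, 0]],
  [255, [0, 0, 0], [0, 0, 0]],
  [255, [0, 0, 0], [0, 0, 0]],
])

```text
clock: 4.03
eef_pos: [0.5316, -0.1017, 0.0045]
tool_rot: [180.0, 0.0, -173.5]
force: [-0.4, 1.2, 0.6]
gripper_width: 0.0188
grasp_force: 50.0
```

Request:
jog_arm([
  [255, [0, 0, -60], [0, 0, 0]],
  [255, [0, 0, -120], [0, 0, 0]],
  [255, [0, 0, -120], [0, 0, 0]],
  [255, [0, 0, -120], [0, 0, 0]],
])

```text
clock: 4.53
eef_pos: [0.5311, -0.1012, 0.1239]
tool_rot: [180.0, -0.0, -173.5]
force: [0.3, 1.3, -1.6]
gripper_width: 0.0189
grasp_force: 50.0
```

```bash
python3 -c "
from h import *
cv2.imwrite('pics/top1.png',env.snapshot('top'));cv2.imwrite('pics/s1.png',env.snapshot('scene'));s=env.get_state();cv2.imwrite('pics/w2.png',env.snapshot('wrist'))
print(s)
a=cv2.imread('pics/s1.png')[100:260,120:370];cv2.imwrite('pics/c2.png',np.vstack([cv2.resize(a,(500,320)),cv2.resize(cv2.imread('pics/w2.png'),(500,270))[:270]]))"
```

```text
{'clock': 4.625, 'qpos': array([-25.44018065,  14.59042269,  36.13571394, 105.25369743,
        -9.54383074,  63.34982826, 110.63952225]), 'joint_vel': array([ 0.09947365,  0.35275335,  0.01193001, -0.01497017,  0.11021201,
        0.23464367, -0.02037412]), 'joint_torque': array([-2.54414650e-02, -4.52002609e+01,  6.52746499e+00, -3.61250854e+01,
        6.99258107e-02,  5.50163956e-02,  1.71044652e-03]), 'eef_pos': array([ 0.53051402, -0.10133065,  0.12300205]), 'tool_rot': array([ 1.79977301e+02, -1.52273013e-01, -1.73501652e+02]), 'force': array([ 0.03210624, -0.76575382, -0.49802432]), 'moment': array([-0.00935798,  0.06750709, -0.02515415]), 'grasp_force': 49.99960005283356, 'gripper_width': 0.01835269324636718}
```

View pics/c2.png

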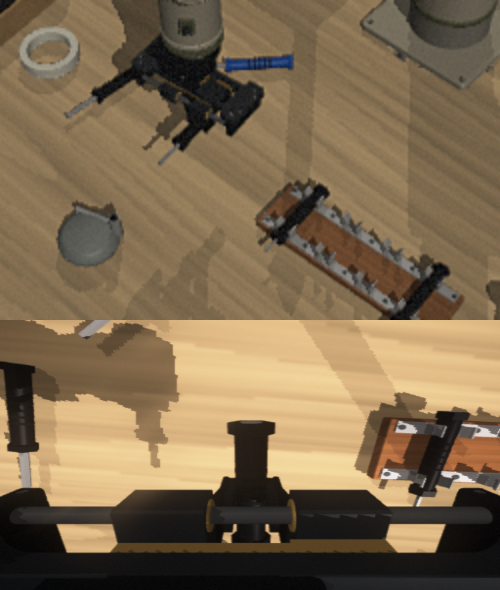

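Driver 2 is held level, its butt at about (257,145) in the wrist image. I'll work out the handle's offset along the grip.

```bash
cat >> h.py <<'E'
RK=np.array([.503,.192]);YAW=2.4
def off(im,zax):
    """handle centre relative to TCP along tool x (mm), and butt centre in tool y"""
    g=im.max(2); c=env.calibration('wrist');H=c['hand_eye']
    m=np.zeros_like(g);m[110:190,225:290]=g[110:190,225:290]<60
    n,l,s,_=cv2.connectedComponentsWithStats(m);i=1+np.argmax(s[1:,4]);v=s[i,1];print("bbox",s[i])
    def ray(u,v,z):
        d=H[:3,:3]@np.linalg.inv(K(c))@[u,v,1];o=H[:3,3];return (o+d*(z-o[2])/d[2])*1000
    u=s[i,0]+s[i,2]/2
    print("butt low edge",ray(u,v,-zax+.0115),"collar fwd/axis",ray(u,v+5,-zax))
def st(k,dx,z):
    a=np.radians(YAW);y=(-112.5+75*(k-1))/1000
    p=RK+np.array([-y*np.sin(a)+dx*np.cos(a),y*np.cos(a)+dx*np.sin(a)]);print(p);goto(*p,z,180+YAW)
E
python3 -c "
from h import *
off(cv2.imread('pics/w2.png'),.0075)
st(2,0,.12)"
```

```text
bbox [ 234  144   47   46 1646]
butt low edge [60.34150401  0.08713592  4.        ] collar fwd/axis [ 5.92081962e+01  5.88225052e-02 -7.50000000e+00]
[0.50457034 0.15453289]
shift [ -3.1 257.2   3.1] turn [ 0.  -0.2  4.1]
```

Request:
jog_arm([
  [255, [-3, 128, 3], [0, 0, 4]],
  [255, [-3, 256, 3], [0, 0, 4]],
  [255, [-3, 256, 3], [0, 0, 4]],
  [255, [-3, 256, 3], [0, 0, 4]],
  [255, [-3, 256, 3], [0, 0, 4]],
  [255, [-3, 256, 3], [0, 0, 4]],
  [255, [-3, 256, 3], [0, 0, 4]],
])

```text
clock: 5.55
eef_pos: [0.5057, 0.1512, 0.1211]
tool_rot: [-180.0, -0.0, -177.7]
force: [-0.5, -1.2, -1.7]
gripper_width: 0.0186
grasp_force: 50.0
```

```bash
python3 -c "
from h import *
import json
s=env.get_state();im=env.snapshot('wrist');cv2.imwrite('pics/w3.png',im);print(s['eef_pos'],s['tool_rot'])
json.dump({k:list(map(float,s[k])) for k in('eef_pos','tool_rot')},open('w3.json','w'))
cv2.imwrite('pics/w3c.png',cv2.resize(im[110:270,100:420],None,fx=2.5,fy=2.5,interpolation=cv2.INTER_CUBIC))"
```

```text
[0.50573327 0.15117029 0.12110801] [-1.79951828e+02 -3.79892695e-02 -1.77656251e+02]
```

View pics/w3c.png

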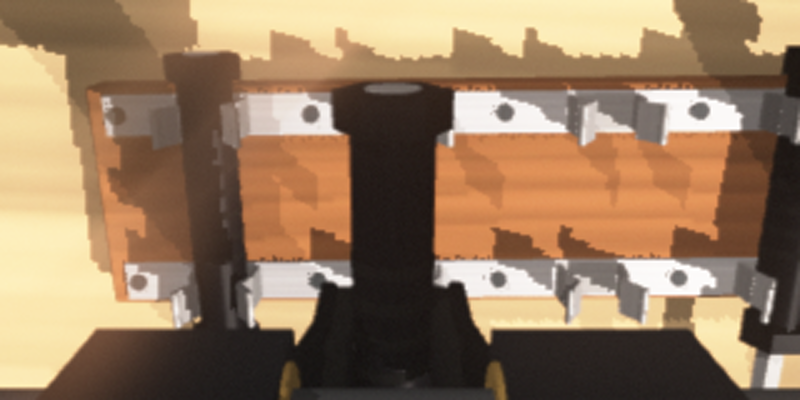

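The crop shows the held driver over station 2 and the rail screws. The near-rail screws are at (115,115), (310,113), (505,112) and (700,110). The far-rail ones are at (138,281), (317,279), (498,278) and (678,277). They lie midway between stations, so I'll fit the board pose from them.

```bash
python3 -c "
from h import *
import json
s=json.load(open('w3.json'))
P=[(115,115),(310,113),(505,112),(700,110),(138,281),(317,279),(498,278),(678,277)]
W=np.array([cast('wrist',(100+(u+.5)/2.5-.5,110+(v+.5)/2.5-.5),.0205,s)[:2] for u,v in P])
L=np.array([(x,y) for x in(-.035,.035) for y in(-.15,-.075,0,.075)])
A=L-L.mean(0);B=W-W.mean(0);t=np.arctan2((A[:,0]*B[:,1]-A[:,1]*B[:,0]).sum(),(A*B).sum())
r=np.array([[np.cos(t),-np.sin(t)],[np.sin(t),np.cos(t)]]);c=W.mean(0)-r@L.mean(0)
print(np.degrees(t),c,np.round((W-(L@r.T+c))*1000,1).tolist(), np.linalg.norm(W[3]-W[0]),np.linalg.norm(W[4]-W[0]))
off(cv2.imread('pics/w3.png'),.0075)
st(2,.001,.04)
p=c+r@np.array([.001,-.0375]);print(p);goto(*p,.04,180+np.degrees(t))
"
```

```text
2.8541853898948206 [0.50224008 0.19408823] [[0.3, 0.0], [0.1, 0.1], [0.3, 0.1], [0.2, -0.2], [-0.1, 0.4], [-0.4, -0.1], [-0.3, 0.0], [-0.1, -0.4]] 0.22479882932076561 0.06967113674263253
bbox [ 234  144   47   46 1595]
butt low edge [60.31232828  0.11686227  4.        ] collar fwd/axis [59.17932462  0.08812339 -7.5       ]
[0.50556946 0.15457477]
shift [ 0.1  3.4 81.2] turn [-0.  -0.  -0.1]
[0.50510613 0.15668454]
shift [ 0.5  5.6 81.2] turn [-0.  -0.  -0.5]
```

Request:
jog_arm([
  [255, [0, 5.6, 20], [0, 0, -0.5]],
  [255, [0, 5.6, 60], [0, 0, -0.5]],
  [255, [0, 5.6, 76], [0, 0, -0.5]],
  [255, [0, 5.6, 76], [0, 0, -0.5]],
  [255, [0, 5.6, 76], [0, 0, -0.5]],
  [255, [0, 5.6, 76], [0, 0, -0.5]],
])

```text
clock: 6.35
eef_pos: [0.5061, 0.1589, 0.0467]
tool_rot: [179.9, 0.1, -177.0]
force: [-0.1, 0.8, -1.8]
gripper_width: 0.0187
grasp_force: 50.0
```

```bash
sed -i 's/^RK=.*/RK=np.array([.5022,.1941]);YAW=2.85/' h.py; python3 -c "
from h import *
st(2,.001,.0225);print(env.get_state()['force'])"
```

```text
[0.50506331 0.1566961 ]
shift [ 1.2 -2.2 24.2] turn [0.1 0.1 0.1]
[-0.1406238   0.82721903 -1.76432363]
```

Request:
jog_arm([
  [255, [1, -2, 2], [0, 0, 0]],
  [255, [1, -2, 2], [0, 0, 0]],
  [255, [1, -2, 2], [0, 0, 0]],
])

```text
clock: 6.72
eef_pos: [0.5045, 0.1566, 0.0436]
tool_rot: [180.0, 0.0, -177.0]
force: [-0.1, -0.2, -0.9]
gripper_width: 0.0185
grasp_force: 50.0
```

```bash
python3 -c "
from h import *
st(2,.001,.0225);print(env.get_state()['force'])"
```

```text
[0.50506331 0.1566961 ]
shift [-0.6  0.  21.1] turn [0.  0.  0.1]
[-0.08484241 -0.24022685 -0.85156981]
```

Request:
jog_arm([
  [255, [0, 0, 6], [0, 0, 0]],
  [255, [0, 0, 10], [0, 0, 0]],
  [255, [0, 0, 14], [0, 0, 0]],
  [255, [0, 0, 18], [0, 0, 0]],
  [255, [0, 0, 21], [0, 0, 0]],
  [255, [0, 0, 22], [0, 0, 0]],
  [255, [0, 0, 22], [0, 0, 0]],
  [255, [0, 0, 22], [0, 0, 0]],
])

```text
clock: 7.72
eef_pos: [0.5043, 0.1568, 0.0223]
tool_rot: [180.0, -0.0, -177.0]
force: [-5.3, -0.0, 15.7]
gripper_width: 0.0184
grasp_force: 50.0
```

Request:
jog_arm([
  [255, [0, 0, 1], [0, 0, 0]],
  [255, [0, 0, 1], [0, 0, 0]],
  [255, [0, 0, 1], [0, 0, 0]],
])

```text
clock: 8.1
eef_pos: [0.5043, 0.1569, 0.0221]
tool_rot: [179.9, -0.0, -177.0]
force: [-11.8, -2.4, 27.9]
gripper_width: 0.019
grasp_force: 50.0
```

```bash
python3 -c "
from h import *
print(env.get_state()['moment'])
im=env.snapshot('wrist');a=cv2.resize(im[60:240,100:420],None,fx=2,fy=2);b=cv2.resize(env.snapshot('scene')[180:280,230:370],(640,457))[:235]
cv2.imwrite('pics/w4.png',np.vstack([a,b]))"
```

```text
[-0.54268947  2.49412906  0.01937147]
```

View pics/w4.png

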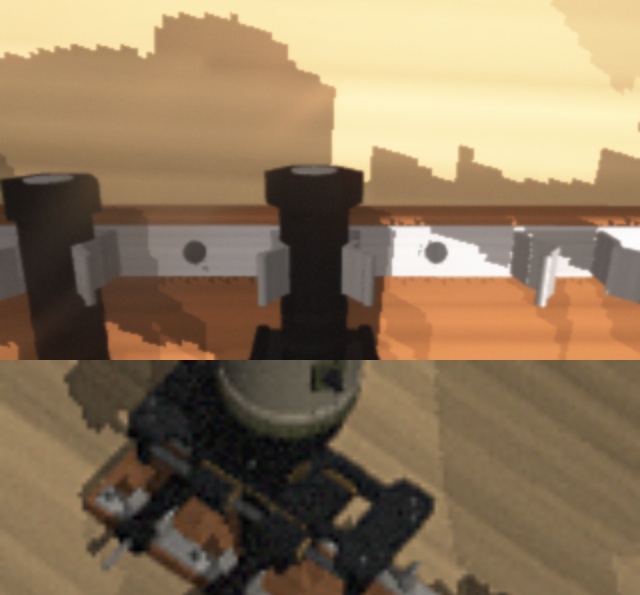

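Station 2's near end looks home: the barrel is between the leaves at crop (315,250), and the force rises stiffly as it bears on the rails. I'll release with a partial opening, lift and check.

Request:
jog_arm([
  [130, [0, 0, -1], [0, 0, 0]],
  [130, [0, 0, -1], [0, 0, 0]],
  [130, [0, 0, -1], [0, 0, 0]],
  [130, [0, 0, -1], [0, 0, 0]],
  [130, [0, 0, -40], [0, 0, 0]],
  [130, [0, 0, -100], [0, 0, 0]],
  [130, [0, 0, -120], [0, 0, 0]],
  [130, [0, 0, -120], [0, 0, 0]],
])

```text
clock: 9.2
eef_pos: [0.5053, 0.157, 0.1419]
tool_rot: [179.9, 0.2, -177.0]
force: [-0.1, -0.8, 0.9]
gripper_width: 0.0428
grasp_force: 0.0
```

```bash
python3 -c "
from h import *
s=env.get_state();print(s['eef_pos'],s['tool_rot'])
im=env.snapshot('wrist');cv2.imwrite('pics/w5.png',im)
goto(.4965,-.3376,.14,180-4.8)
cv2.imwrite('pics/w5c.png',cv2.resize(im[110:270,100:420],None,fx=2.5,fy=2.5,interpolation=cv2.INTER_CUBIC))"
```

```text
[0.50532971 0.15704853 0.14192337] [ 1.79905295e+02  1.50778045e-01 -1.77008014e+02]
shift [ 3.380e+01 -4.932e+02  2.000e-01] turn [0.  0.  7.8]
```

View pics/w5c.png

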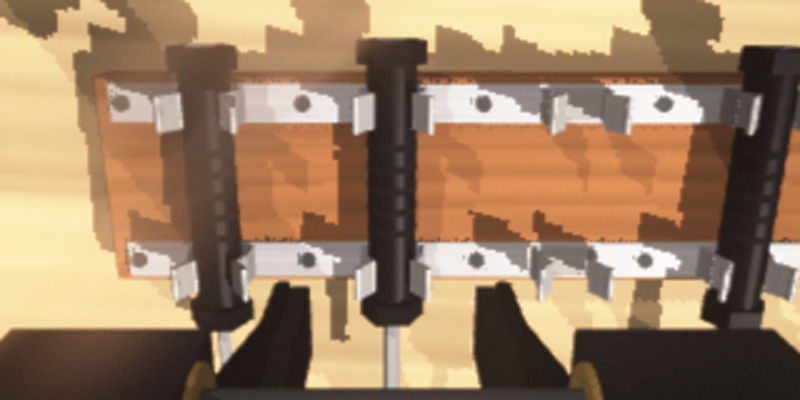

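Driver 2 is home in both clips, with its butt at (392,45) and blade end at (392,310), like its neighbours. On to driver 3.

Request:
jog_arm([
  [0, [34, -493, 0], [0, 0, 7.8]],
  [0, [34, -493, 0], [0, 0, 7.8]],
  [0, [34, -493, 0], [0, 0, 7.8]],
  [0, [34, -493, 0], [0, 0, 7.8]],
  [0, [34, -493, 0], [0, 0, 7.8]],
  [0, [34, -493, 0], [0, 0, 7.8]],
  [0, [34, -493, 0], [0, 0, 7.8]],
  [0, [34, -493, 0], [0, 0, 7.8]],
])

```text
clock: 10.25
eef_pos: [0.4951, -0.3393, 0.1387]
tool_rot: [180.0, -0.1, 175.2]
force: [1.5, 0.2, -0.4]
gripper_width: 0.0871
grasp_force: 0.0
```

Request:
jog_arm([
  [0, [0, 0, 0], [0, 0, 0]],
  [0, [0, 0, 0], [0, 0, 0]],
])

```text
clock: 10.5
eef_pos: [0.4955, -0.3369, 0.1389]
tool_rot: [180.0, -0.1, 175.2]
force: [-0.5, 0.6, -0.4]
gripper_width: 0.0868
grasp_force: 0.0
```

```bash
python3 -c "
from h import *
goto(.4965,-.3376,.0045,180-4.8)"
```

```text
shift [ -1.4  -0.7 134.4] turn [ 0.  -0.1 -0. ]
```

Request:
jog_arm([
  [0, [-1, 0, 60], [0, 0, 0]],
  [0, [-1, 0, 110], [0, 0, 0]],
  [0, [-1, 0, 128], [0, 0, 0]],
  [0, [-1, 0, 134], [0, 0, 0]],
  [0, [-1, 0, 134], [0, 0, 0]],
  [0, [-1, 0, 134], [0, 0, 0]],
])

```text
clock: 11.25
eef_pos: [0.4982, -0.3381, 0.0081]
tool_rot: [-180.0, 0.1, 175.2]
force: [0.7, 0.2, -0.4]
gripper_width: 0.0872
grasp_force: 0.0
```

Request:
jog_arm([
  [255, [0, 0, 0], [0, 0, 0]],
  [255, [0, 0, 0], [0, 0, 0]],
  [255, [0, 0, 0], [0, 0, 0]],
  [255, [0, 0, 0], [0, 0, 0]],
  [255, [0, 0, 0], [0, 0, 0]],
  [255, [0, 0, 0], [0, 0, 0]],
  [255, [0, 0, 0], [0, 0, 0]],
  [255, [0, 0, 0], [0, 0, 0]],
])

```text
clock: 12.25
eef_pos: [0.4972, -0.3374, 0.0065]
tool_rot: [180.0, -0.0, 175.2]
force: [-0.6, 0.6, -0.1]
gripper_width: 0.0189
grasp_force: 50.0
```

Request:
jog_arm([
  [255, [0, 0, 0], [0, 0, 0]],
  [255, [0, 0, 0], [0, 0, 0]],
  [255, [0, 0, 0], [0, 0, 0]],
])

```text
clock: 12.62
eef_pos: [0.4972, -0.3375, 0.0065]
tool_rot: [180.0, -0.0, 175.2]
force: [-0.1, 0.7, 0.4]
gripper_width: 0.0187
grasp_force: 50.0
```

Request:
jog_arm([
  [255, [0, 0, -60], [0, 0, 0]],
  [255, [0, 0, -120], [0, 0, 0]],
  [255, [0, 0, -120], [0, 0, 0]],
  [255, [0, 0, -120], [0, 0, 0]],
])

```text
clock: 13.12
eef_pos: [0.4969, -0.3371, 0.1257]
tool_rot: [180.0, -0.0, 175.2]
force: [-0.1, -0.2, -1.9]
gripper_width: 0.0186
grasp_force: 50.0
```

```bash
python3 -c "
from h import *
s=env.get_state();print(s['eef_pos'])
im=env.snapshot('wrist');cv2.imwrite('pics/w6.png',im);off(im,.0075);st(3,.001,.12)"
```

```text
[ 0.49689162 -0.33712928  0.12566798]
bbox [ 234  143   47   47 1638]
butt low edge [60.85943036  0.16797509  4.        ] collar fwd/axis [59.69155881  0.13854021 -7.5       ]
[0.50133421 0.23160334]
shift [ 42.8 566.9   5.7] turn [ 0.1 -0.1 -7.6]
```

Request:
jog_arm([
  [255, [42, 567, 0], [0, 0, -7.6]],
  [255, [42, 567, 0], [0, 0, -7.6]],
  [255, [42, 567, 0], [0, 0, -7.6]],
  [255, [42, 567, 0], [0, 0, -7.6]],
  [255, [42, 567, 0], [0, 0, -7.6]],
  [255, [42, 567, 0], [0, 0, -7.6]],
  [255, [42, 567, 0], [0, 0, -7.6]],
  [255, [42, 567, 0], [0, 0, -7.6]],
])

```text
clock: 14.18
eef_pos: [0.501, 0.1641, 0.125]
tool_rot: [-179.9, -0.1, -177.2]
force: [1.0, 1.3, -1.9]
gripper_width: 0.0187
grasp_force: 50.0
```

Request:
jog_arm([
  [255, [42, 0, 0], [0, 0, 0]],
])

```text
clock: 14.3
eef_pos: [0.4593, 0.1649, 0.124]
tool_rot: [-179.8, -0.1, -176.8]
force: [-1.0, -1.8, -0.2]
gripper_width: 0.0186
grasp_force: 50.0
```

That second row was a slip: it shifted the arm 42 mm back. It's harmless at this height, so I'll recompute.

```bash
python3 -c "
from h import *
st(3,.002,.125)"
```

```text
[0.50233297 0.23165306]
shift [-46.7  64.2  -1.4] turn [-0.2 -0.1  0.3]
```

Request:
jog_arm([
  [255, [-46, 64, 0], [0, 0, 0]],
  [255, [-46, 64, 0], [0, 0, 0]],
  [255, [-46, 64, 0], [0, 0, 0]],
  [255, [-46, 64, 0], [0, 0, 0]],
  [255, [-46, 64, 0], [0, 0, 0]],
  [255, [-46, 64, 0], [0, 0, 0]],
])

```text
clock: 15.05
eef_pos: [0.5031, 0.226, 0.1266]
tool_rot: [180.0, 0.0, -177.3]
force: [-0.0, 0.2, -0.9]
gripper_width: 0.0189
grasp_force: 50.0
```

```bash
python3 -c "
from h import *
st(3,.002,.045);print(env.get_state()['tool_rot'])"
```

```text
[0.50233297 0.23165306]
shift [ 0.5  5.7 81.6] turn [ 0.   0.  -0.1]
[ 1.79989737e+02  1.39715847e-04 -1.77258080e+02]
```

Request:
jog_arm([
  [255, [0, 5.7, 20], [0, 0, 0]],
  [255, [0, 5.7, 60], [0, 0, 0]],
  [255, [0, 5.7, 77], [0, 0, 0]],
  [255, [0, 5.7, 77], [0, 0, 0]],
  [255, [0, 5.7, 77], [0, 0, 0]],
  [255, [0, 5.7, 77], [0, 0, 0]],
  [255, [0, 5.7, 77], [0, 0, 0]],
])

```text
clock: 15.92
eef_pos: [0.5032, 0.2325, 0.0503]
tool_rot: [180.0, 0.1, -177.2]
force: [-0.6, -0.2, -0.7]
gripper_width: 0.0189
grasp_force: 50.0
```

```bash
python3 -c "
from h import *
st(3,.002,.0245);print(env.get_state()['tool_rot'])"
```

```text
[0.50233297 0.23165306]
shift [ 1.  -0.8 25.8] turn [ 0.   0.1 -0.1]
[ 1.79952103e+02  5.68519546e-02 -1.77214981e+02]
```

Request:
jog_arm([
  [255, [0, -0.8, 5], [0, 0, 0]],
  [255, [0, -0.8, 10], [0, 0, 0]],
  [255, [0, -0.8, 14], [0, 0, 0]],
  [255, [0, -0.8, 18], [0, 0, 0]],
  [255, [0, -0.8, 22], [0, 0, 0]],
  [255, [0, -0.8, 25], [0, 0, 0]],
  [255, [0, -0.8, 26.5], [0, 0, 0]],
  [255, [0, -0.8, 26.5], [0, 0, 0]],
])

```text
clock: 16.92
eef_pos: [0.5027, 0.2317, 0.0242]
tool_rot: [179.9, -0.0, -177.2]
force: [-7.5, -1.6, 18.6]
gripper_width: 0.0187
grasp_force: 50.0
```

Request:
jog_arm([
  [255, [0, 0, 0.5], [0, 0, 0]],
  [255, [0, 0, 0.5], [0, 0, 0]],
])

```text
clock: 17.18
eef_pos: [0.5027, 0.2317, 0.0241]
tool_rot: [179.9, -0.0, -177.2]
force: [-10.2, -3.1, 24.2]
gripper_width: 0.0189
grasp_force: 50.0
```

Same stiff contact at the expected height. Release, lift and check.

Request:
jog_arm([
  [130, [0, 0, -1], [0, 0, 0]],
  [130, [0, 0, -1], [0, 0, 0]],
  [130, [0, 0, -1], [0, 0, 0]],
  [130, [0, 0, -1], [0, 0, 0]],
  [130, [0, 0, -40], [0, 0, 0]],
  [130, [0, 0, -100], [0, 0, 0]],
  [130, [0, 0, -130], [0, 0, 0]],
  [130, [0, 0, -130], [0, 0, 0]],
])

```text
clock: 18.18
eef_pos: [0.5042, 0.232, 0.1549]
tool_rot: [179.8, 0.2, -177.2]
force: [0.5, -0.3, 0.4]
gripper_width: 0.0429
grasp_force: 0.0
```

```bash
python3 -c "
from h import *
im=env.snapshot('wrist')
cv2.imwrite('pics/w7c.png',cv2.resize(im[110:270,80:400],None,fx=2.5,fy=2.5,interpolation=cv2.INTER_CUBIC))"
```

```text
(no output)
```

View pics/w7c.png

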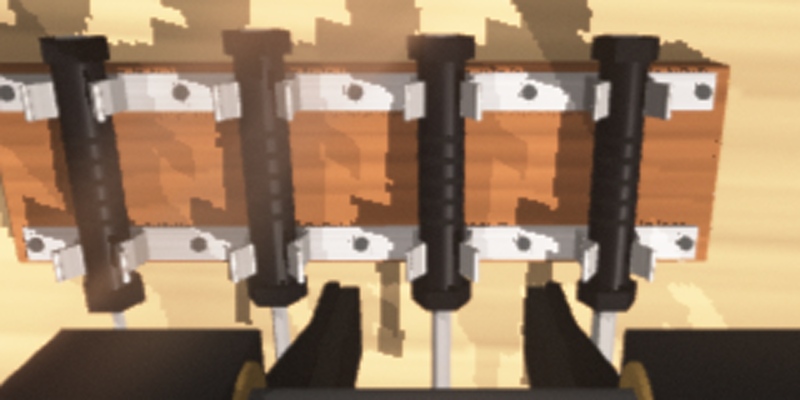

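All four drivers sit home and parallel (butts at x = 75, 257, 441 and 625) with blades the same way. Driver 2 is only about 3 mm off-centre, within the 9 mm allowed. Handing in.

```bash
python3 -c "
from plant import env
print(env.close_job())"
```

```text
the job is handed in; nothing more can be done
None
```

I put drivers 2 and 3 into stations 2 and 3 and handed the job in at about 18 s; the last wrist image shows all four drivers home, in blade-length order and pointing to +x, and the hand-in returned no verdict.

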